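Pack the fitter's kit tray

ROBOT

A 6-joint arm with a two-finger parallel gripper is mounted at the origin on the work surface. World frame = base frame: x ahead of the robot, y to its left, z up, the work surface at z = 0. Lengths are in m, angles in rad, forces in N, time in s.
With the tool pointing down it reaches from about 0.375 to 0.9 m from the base axis. Payload 3.1 kg.
Tool frame: the origin (TCP) lies at the very end of the fingers, on their centre line; the grasp point (between the pads) lies 19 mm behind it (ctrl.grasp_offset is the distance from the TCP to the grasp point, in m); z points along the fingers, y is the line along which they close (so a half turn about z gives the same grasp; the last joint's range is limited). The gripper opens to 85 mm and grips with 20 to 120 N. Pads are 22 mm wide; open, the fingers measure 114 mm over their backs; the gripper's body (76 mm by 85 mm) begins 54 mm behind the grasp point. The pads swing forward as they close: fully open they stand 13 mm farther back than shut.
Start: joints at [-1.359, 0.527, 1.433, -0, 1.181, -0.178], TCP at [0.238, -0.578, 0.231] pointing down, gripper open.
Joint ranges: [-3.08, 3.08], [-0.75, 2.2], [0.22, 2.44], [-1.43, 4.57], [0, 2.65], [-2.85, 2.85]. Speed limits (rad/s): [2.79, 2.79, 3.14, 3.14, 3.14, 3.14].

INTERFACE

Orientations are given as a 3x3 rotation matrix whose columns are the frame's x, y, z axes.
In Python, from station import monitor, cams, workorder, ctrl gives the robot as it stands.
- The arm moves only by the shell command python3 -m inch 'ROWS'. ROWS is JSON, a list that holds one entry, the list of rows, each a list of 7 numbers: the shift along the tool's x, y, z in units of 0.2 m (1.0 is 0.2 m), then the turn, a rotation vector about the tool's x, y, z in units of pi rad (1.0 is pi rad), then the gripper's target within -1 to 1 (shut at 1, half-way at 0, fully open at -1). A call has 1 to 10 rows; each row is the pose to reach, as a shift and turn from the pose commanded when the call began, along the tool's axes at that moment, turning the shorter way round; what a row does not reach only later rows make up. A row lasts 1/10 s, in which the tool goes at most 50 mm and 8.59 degrees, less where a joint would pass 70% of its speed; a pose out of reach is approached as far as the arm can. A call with a number of a shift or a turn outside -1 to 1 is refused whole. A call with a gripper value outside its range is refused whole. The fingers move at their own pace and stop on an object; the grip force is fixed at half the most. Time passes only in rows, so rows that repeat a pose let the fingers close. It gives the time, the measured TCP pose, the force, the opening and the grip force at its end, in the units of the state.
- monitor.observe(): the state, without advancing time (a new reading comes with each control period).
- cams.get_image(name): name is "scene" or "top" or "wrist"; returns a dict with "image" (420x560x3 uint8, red, green, blue), "K" (3x3 intrinsics, pixels), "cam_to_world" (4x4, takes a point from camera to world coordinates); the wrist camera has in their place "hand_eye" (4x4, takes a point from camera to tool coordinates, whose origin is the TCP and whose axes are the flange's). Camera axes: x right, y down, z forward; pixel columns grow to the right and rows downward; lengths in m; the calibration is good to about 2 mm. A picture is of the moment at which its call begins: read the wrist's pose just before it. There is no depth.
- workorder.sign_off(): hands the job in; it is judged then, once.
The state is a dict: "time_s": time; "joint_pos": joint angles; "qvel": joint speeds; "effort": joint torques, N m; "ee_pos": TCP position; "orientation": TCP orientation; "force": force on the tool from outside, world axes, zero at the start; "ft_torque": the same for the moment, N m; "width": finger opening in m; "grasp_force": force on a finger pad.
Only numpy, scipy, OpenCV 4.12 (cv2) and the standard library are available. Lean on these libraries where they do the work, as an engineer would, in place of code of your own. Each camera call takes 0.05 s, during which the arm holds its last target. There are 200 camera calls.

TASK

Swing the red hold-down bar of the foam-lined kit tray right back to its parking stop. Then press the laser distance meter and the small spirit level, each the right way up, into their own snug foam cutouts until both are fully home on the bottom, and swing the bar back across both of them to its stop so that they are locked in. Let go and leave the mug, tape roll and tape measure where they are.

Things in the scene. Friction and masses are not known exactly. Their poses are not given: they have to be found in the camera images.
- meter_mid (a point): Centre (half-way up) of the laser distance meter: yellow and black block with a pale display and small round keys on its upper face, 112 long (x) x 48 wide (y) x 34 high (z) mm, about 0.18 kg, starting loose on the table, display up. x along its length, z up through the display. It may go into its cutout either end first.
- level_mid (a point): Centre (half-way up) of the small spirit level: blue metal bar with black ends and yellow-green vials, 160 long (x) x 24 wide (y) x 42 high (z) mm, about 0.24 kg, starting loose on the table, standing on its long narrow base. x along its length, z up. It may go into its cutout either end first.
- meter_bed (a point): Centre of the bottom of the meter's cutout, the wider and shorter slot in the tray (x along it, z up). Green foam bottom 22 mm above the table, 18 mm below the foam top; the seated meter stands 16 mm proud of the foam. 117 mm long (2.5 mm spare each end). Cheeks 3 mm closer together than the meter is wide; over the top 12 mm they slope out to 4.4 mm wider than the meter at the mouth.
- level_bed (a point): Centre of the bottom of the level's cutout, the narrower, longer slot, 97 mm to the tray's +y side of the meter's (x along it, z up). Green foam bottom 14 mm above the table, 26 mm below the foam top; the seated level stands 16 mm proud. 165 mm long (2.5 mm spare each end). Cheeks 3 mm closer together than the level is wide; over the top 12 mm they slope out to 4.4 mm wider than it at the mouth.
- hold_bar (a joint): Angle (rad) of the flat red hold-down bar, 172 x 16 x 8 mm, turning level on an upright pivot at the tray's +y side. 0 = across both cutouts, pointing along the tray's -y (stop); grows clockwise seen from above; 1.6 = parked, pointing along the tray's -x (stop). Stays where left; 0.6 N at the knob moves it. Underside 60 mm above the table, 4 mm over the seated tools: a tool not home blocks it.
- bar_pivot (a point): The pivot axis of the hold-down bar, on the tray, 64 mm above the table. Its axes are the tray's: x along the cutouts, z up. The knob circles it at a radius of 155 mm.
- bar_knob (a point): Half-way up the black upright round knob near the free end of the hold-down bar, 16 mm in diameter, 30 mm tall, from 68 to 98 mm above the table. It turns with the bar; a light pinch or a push from the side moves the bar.
- mug: Blue mug, 80 mm wide, 92 mm high; a bystander, to be left alone. Origin under its centre.
- tape_roll: Yellow roll of tape lying flat, 96 mm wide, 25 mm high; a bystander, to be left alone. Origin under its centre.
- tape_measure: Orange tape measure, 66 x 36 x 64 mm; a bystander, to be left alone. Origin under its centre.
- tray: Kit tray, fixed to the table: aluminium rim 250 (x) x 240 (y) mm, 42 mm high, filled with dark grey foam whose flat top is 40 mm above the table. Origin at the table under its centre; x along both cutouts, z up. Each cutout's long walls are springy foam cheeks; a tool's own weight does not seat it, the cheeks grip it where it is left, and about 6 to 18 N of downward push drives it home.
There are look-alikes about, which are no part of the job. Of the things that look like the part that bears level_mid, take the one that is farthest from the robot's base at the start. There is more than one size of the part that bears meter_mid; the job needs the smaller.

How it is judged:
By the outcome, as a careful person would: the job done as asked, in the order asked, and still so for the second after the job is handed in, with the robot touching nothing.
It also fails if it takes over 72 s, if anything falls off the work surface, if the arm or the gripper's body presses on something with over 40 N, if the wrist force passes 120 N, or if a joint passes its speed limit or range.

## Working session

There is one attempt and no reset: what is moved stays moved. The work goes in short steps, Python scripts to look and compute and a shell command to move; the robot and the scene stay as the last step left them, time stands still between calls to the robot, and variables do not carry over. Pictures are saved under pics/ and viewed, at most 14 in all, crops included, and the job is handed in when it is done.

```bash
ls; mkdir -p pics; python3 - <<'E'
from station import monitor, cams
import cv2,pickle,numpy as np
s=monitor.observe();print({k:np.round(v,3).tolist() for k,v in s.items()})
for n in("top","scene"):
    d=cams.get_image(n);pickle.dump(d,open(f'pics/{n}0.pkl','wb'))
    print(n,d['K'].tolist(),np.round(d['cam_to_world'],3).tolist())
    cv2.imwrite(f'pics/{n}0.png',cv2.resize(d['image'][:,:,::-1],(800,600),interpolation=cv2.INTER_CUBIC))
E
```

```text
pics
{'time_s': 0.0, 'joint_pos': [-1.359, 0.528, 1.434, 0.0, 1.181, -0.178], 'qvel': [0.001, -0.0, -0.001, -0.0, 0.001, -0.0], 'effort': [0.001, -44.235, -17.802, -0.0, 0.008, -0.0], 'ee_pos': [0.237, -0.577, 0.23], 'orientation': [[0.925, 0.38, -0.0], [0.38, -0.925, 0.002], [0.0, -0.002, -1.0]], 'force': [-0.723, 0.483, -0.721], 'ft_torque': [0.007, -0.029, 0.014], 'grasp_force': 0.0, 'width': 0.085}
top [[487.43061573357636, 0.0, 277.48597120661674], [0.0, 487.43061573357636, 204.3462285767049], [0.0, 0.0, 1.0]] [[0.018, -0.982, 0.188, 0.292], [-1.0, -0.018, -0.002, 0.022], [0.005, -0.188, -0.982, 1.592], [0.0, 0.0, 0.0, 1.0]]
scene [[531.3737975896386, 0.0, 274.30708923988686], [0.0, 531.3737975896386, 213.226587967115], [0.0, 0.0, 1.0]] [[-0.854, 0.317, -0.412, 1.113], [0.52, 0.552, -0.652, 0.892], [0.021, -0.771, -0.637, 0.928], [0.0, 0.0, 0.0, 1.0]]
```

View pics/top0.png

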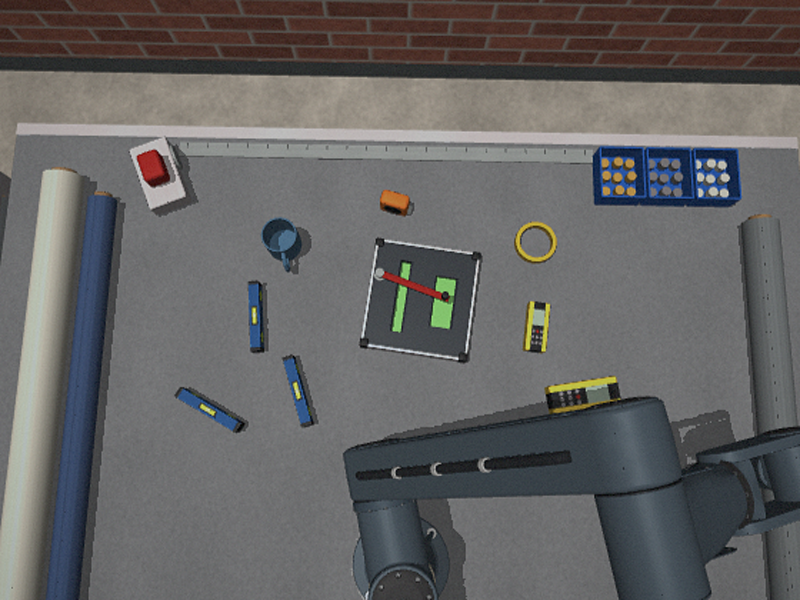

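View pics/scene0.png

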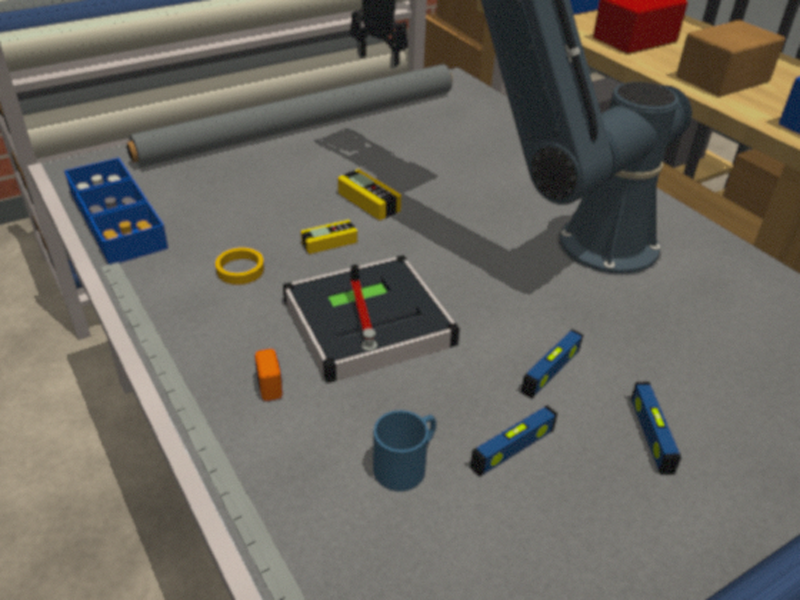

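The top view shows three blue levels at about (256,316), (298,390) and (209,409), two yellow meters at (537,327) and (583,395), and the tray at (420,300) with the bar slightly open. By eye, the level at (256,316) is farthest from the base and the meter at (537,327) is the smaller. I'll measure both to confirm.

```bash
cat > h.py <<'E'
import numpy as np,cv2,pickle
from station import monitor,cams
def snap(n,name):
    s=monitor.observe();d=cams.get_image(n)
    if n=='wrist':
        T=np.eye(4);T[:3,:3]=s['orientation'];T[:3,3]=s['ee_pos'];d['cam_to_world']=T@d['hand_eye']
    d['s']=s;pickle.dump(d,open(f'pics/{name}.pkl','wb'));cv2.imwrite(f'pics/{name}.png',d['image'][:,:,::-1]);return d
def plane(d,px,z):
    px=np.atleast_2d(np.asarray(px,float));r=np.c_[px,np.ones(len(px))]@np.linalg.inv(d['K']).T@d['cam_to_world'][:3,:3].T
    o=d['cam_to_world'][:3,3];return (o+r*((z-o[2])/r[:,2])[:,None])[:,:2]
def mask(d,lo,hi):
    return cv2.inRange(cv2.cvtColor(d['image'],cv2.COLOR_RGB2HSV),lo,hi)
def blobs(m,amin):
    return [c for c in cv2.findContours(m,cv2.RETR_EXTERNAL,cv2.CHAIN_APPROX_NONE)[0] if cv2.contourArea(c)>amin]
def rect(d,c,z):
    p=plane(d,c.reshape(-1,2),z);(x,y),(w,h),a=cv2.minAreaRect((p*1000).astype(np.float32))
    if w<h:w,h,a=h,w,a+90
    return x/1000,y/1000,w,h,(a+90)%180-90
E
python3 - <<'E'
from h import *
d=pickle.load(open('pics/top0.pkl','rb'))
for n,lo,hi,z,a in(('yel',(22,120,90),(35,255,255),.034,15),('blue',(100,120,50),(118,255,255),.042,60),('green',(45,90,100),(75,255,255),.02,40),('red',(0,150,60),(8,255,255),.068,30),('red2',(172,150,60),(180,255,255),.068,30)):
    for c in blobs(mask(d,lo,hi),a):
        u=c.reshape(-1,2).mean(0)*800/560;print(n,u.round(),np.round(rect(d,c,z),3))
# tray rim corners
q=np.array([[380,241],[478,256],[464,357],[363,344],[380,273],[446,296]])*.7
print(plane(d,q[:4],.042),plane(d,q[4:],.075))
im=d['image'][:,:,::-1]
cr=np.hstack([cv2.resize(im[185:310,110:260],(390,325),interpolation=2),cv2.resize(im[185:310,330:480],(390,325),interpolation=2)]);cv2.imwrite('pics/crop.png',cr)
E
```

```text
yel [579. 406.] [  0.341  -0.39  120.7     9.417 -80.404]
yel [580. 384.] [  0.39   -0.392 161.074  16.066 -80.23 ]
yel [254. 315.] [ 0.532  0.342 36.105  9.68   3.265]
yel [545. 327.] [  0.517  -0.318 111.106  10.476  -6.691]
yel [528. 326.] [  0.521  -0.279 110.073  16.003  -6.603]
yel [535. 241.] [  0.718  -0.299  94.017  93.781 -26.803]
blue [207. 409.] [  0.322   0.43  143.1    24.923  61.156]
blue [297. 390.] [  0.365   0.236 143.743  23.382  18.166]
blue [254. 315.] [  0.531   0.339 141.719  23.268   5.235]
blue [666. 176.] [  0.88   -0.608 345.367 143.725  89.996]
green [399. 308.] [ 5.57000e-01  1.30000e-02  1.08674e+02  1.99860e+01 -7.49900e+00]
green [443. 302.] [ 5.72000e-01 -8.70000e-02  1.14131e+02  4.43350e+01 -7.54300e+00]
green [405. 270.] [ 6.4600e-01  2.0000e-03  3.7277e+01  2.0136e+01 -8.4090e+00]
red [412. 285.] [ 6.02000e-01 -1.70000e-02  1.41018e+02  1.57520e+01  6.99050e+01]
red [150. 165.] [ 0.871  0.592 73.061 47.904 23.501]
[[ 0.70816785  0.0595523 ]
 [ 0.67700056 -0.16563674]
 [ 0.44496876 -0.13345426]
 [ 0.4698883   0.0922261 ]] [[ 0.6256571   0.05711659]
 [ 0.57625946 -0.09029164]]
```

View pics/crop.png

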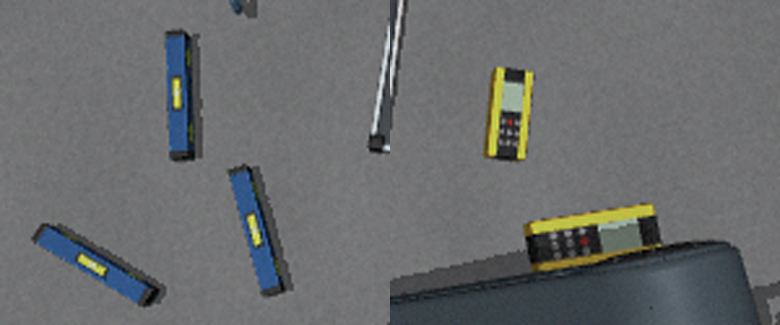

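The left crop shows the three levels. The one at (256,316) in the view, world (0.53,0.34), is 0.63 m from the base against 0.54 and 0.43 for the others, so it is the right one. The right crop shows two meters. The one at (537,327) is 111 mm long and the other about 160 mm, so the job needs the first.

Next I'll move above the meter and the tray for a closer look with the wrist camera.

```bash
cat >> h.py <<'E'
def to(*targets):
    s=monitor.observe();R=np.array(s['orientation']);p=np.array(s['ee_pos'])
    for x,y,z,yaw in targets:
        a=np.radians(yaw);G=np.array([[np.cos(a),np.sin(a),0],[np.sin(a),-np.cos(a),0],[0,0,-1.]])
        d=R.T@(np.array([x,y,z])-p)/.2;r=cv2.Rodrigues(R.T@G)[0].ravel()/np.pi
        print('row',np.round(d,3).tolist(),np.round(r,4).tolist())
E
python3 - <<'E'
from h import *
d=snap('wrist','w0');print(np.round(d['hand_eye'],3),d['K'])
to((.47,-.30,.25,-7),(.50,-.05,.30,-7.8))
E
```

```text
[[ 0.001 -0.946 -0.323  0.084]
 [ 1.     0.001  0.    -0.001]
 [ 0.    -0.323  0.946 -0.143]
 [ 0.     0.     0.     1.   ]] [[297.22016837   0.         273.76258872]
 [  0.         297.22016837 214.98511895]
 [  0.           0.           1.        ]]
row [1.603, -0.842, -0.095] [-0.0006, 0.0, 0.163]
row [2.217, -1.942, -0.343] [-0.0006, 0.0, 0.1674]
```

```bash
python3 -m inch '[[[0.8,-0.42,-0.05,0,0,0.08,-1],[0.8,-0.42,-0.05,0,0,0.08,-1],[0.8,-0.42,-0.05,0,0,0.08,-1],[0.8,-0.42,-0.05,0,0,0.08,-1]]]'; python3 -m inch '[[[0.93,-0.21,-0.05,0,0,0.083,-1],[0.93,-0.21,-0.05,0,0,0.083,-1],[0.93,-0.21,-0.05,0,0,0.083,-1],[0.93,-0.21,-0.05,0,0,0.083,-1],[0.93,-0.21,-0.05,0,0,0.083,-1]]]'; python3 - <<'E'
from h import *
d=snap('wrist','w1');print(d['s']['ee_pos'],d['s']['qvel'])
for c in blobs(mask(d,(22,120,90),(35,255,255)),60):
    print(c.reshape(-1,2).mean(0).round(),np.round(rect(d,c,.034),3))
to((.575,-.02,.30,-7.8))
E
```

```text
time_s: 0.55
ee_pos: [0.355, -0.4363, 0.2411]
orientation: [[0.99, 0.139, -0.0], [0.139, -0.99, 0.002], [0.0, -0.002, -1.0]]
force: [-0.9, -0.3, 0.0]
width: 0.0853
grasp_force: 0.0
time_s: 1.05
ee_pos: [0.5371, -0.3696, 0.2513]
orientation: [[0.993, -0.116, 0.003], [-0.116, -0.993, -0.0], [0.003, -0.0, -1.0]]
force: [-1.0, -0.4, 0.9]
width: 0.0853
grasp_force: 0.0
[ 0.53709467 -0.3695866   0.25126176] [-0.0723181  -0.01990755  0.07130871 -0.06824933  0.00917856 -0.03941308]
[311. 322.] [  0.33   -0.398 144.049  14.603 -80.297]
[305. 285.] [  0.393  -0.393 157.113  41.32  -80.381]
[237. 201.] [  0.519  -0.32  113.037  13.913  -6.665]
[207. 203.] [  0.523  -0.283 114.767  13.108  -8.249]
[195.  39.] [ 0.705 -0.303 92.858 71.228 83.395]
row [-0.004, -1.765, -0.246] [-0.0, -0.0, 0.0059]
```

View pics/w1.png

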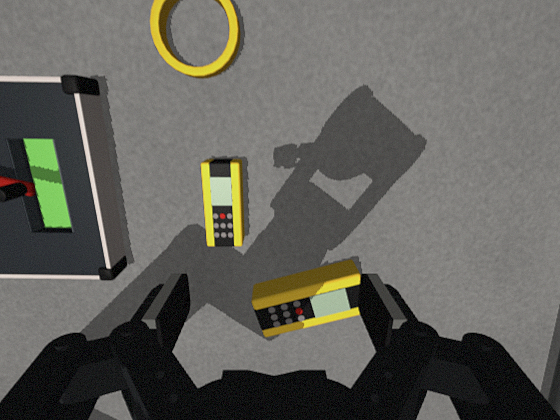

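The small meter shows at pixel (222,203), about (0.521,−0.301) at −7°. The larger one is at (307,300). Next I'll look at the tray.

```bash
python3 -m inch '[[[0,-0.9,-0.13,0,0,0,-1],[0,-0.9,-0.13,0,0,0,-1],[0,-0.9,-0.13,0,0,0,-1],[0,-0.9,-0.13,0,0,0,-1]]]'; python3 -m inch '[[[0,-0.87,-0.12,0,0,0.006,-1],[0,-0.87,-0.12,0,0,0.006,-1],[0,-0.87,-0.12,0,0,0.006,-1],[0,-0.87,-0.12,0,0,0.006,-1],[0,-0.87,-0.12,0,0,0.006,-1]]]'; python3 - <<'E'
from h import *
d=snap('wrist','w2');print(d['s']['ee_pos'])
for n,lo,hi,z in(('g22',(45,90,80),(75,255,255),.022),('g14',(45,90,80),(75,255,255),.014),('red',(0,150,60),(8,255,255),.068),('blue',(100,120,50),(118,255,255),.042)):
  for c in blobs(mask(d,lo,hi),60):
    print(n,c.reshape(-1,2).mean(0).round(),np.round(rect(d,c,z),3))
E
```

```text
time_s: 1.5
ee_pos: [0.5524, -0.1913, 0.2774]
orientation: [[0.993, -0.122, -0.002], [-0.122, -0.993, 0.001], [-0.002, -0.001, -1.0]]
force: [0.6, -0.6, 0.6]
width: 0.0854
grasp_force: 0.0
time_s: 2.0
ee_pos: [0.5744, -0.0186, 0.3017]
orientation: [[0.991, -0.137, -0.0], [-0.137, -0.991, 0.001], [-0.0, -0.001, -1.0]]
force: [-0.8, -1.6, -0.3]
width: 0.0854
grasp_force: 0.0
[ 0.57439379 -0.0185633   0.30174178]
g22 [320. 195.] [ 0.538 -0.083 52.921 44.946 -8.183]
g22 [255. 194.] [ 5.4900e-01  1.3000e-02  9.1047e+01  2.1280e+01 -7.3720e+00]
g22 [325. 150.] [ 0.596 -0.09  62.193 45.172 -7.826]
g22 [254. 131.] [ 6.3700e-01  2.0000e-03  5.2957e+01  2.0652e+01 -8.6230e+00]
g14 [320. 195.] [ 0.535 -0.084 53.923 45.798 -8.183]
g14 [255. 194.] [ 5.4700e-01  1.4000e-02  9.2772e+01  2.1683e+01 -7.3720e+00]
g14 [325. 150.] [ 0.595 -0.092 63.37  46.027 -7.826]
g14 [254. 131.] [ 6.3700e-01  3.0000e-03  5.3960e+01  2.1043e+01 -8.6230e+00]
red [268. 161.] [ 6.02000e-01 -1.50000e-02  1.42679e+02  1.61090e+01  6.96770e+01]
blue [ 26. 343.] [ 0.35   0.435 83.889 68.199 60.68 ]
blue [128. 296.] [ 0.414  0.236 70.21  52.207 17.863]
blue [ 50. 234.] [  0.532   0.322 144.082  55.444   5.049]
```

View pics/w2.png

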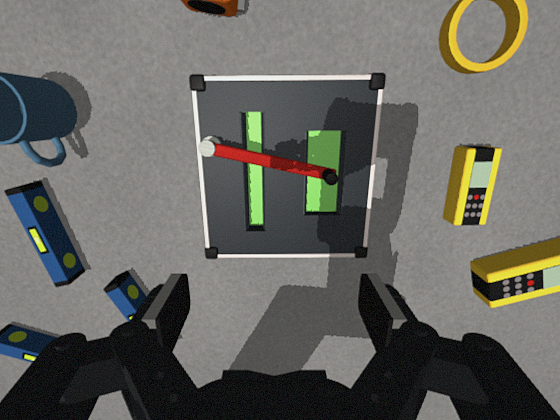

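The wrist view shows the tray with the bar at about 0.2 rad, the knob at (331,177) and the pivot cap at (209,147). The rim corners are at (197,83), (377,81), (361,252) and (211,252). Next I'll compute the frames and the knob path.

```bash
python3 - <<'E'
from h import *
d=pickle.load(open('pics/w2.pkl','rb'))
k=plane(d,[331,176],.098)[0];p=plane(d,[209,147],.075)[0]
C=plane(d,[[197,82],[377,80],[361,253],[211,253]],.042)
print('knob',k,'piv',p,np.hypot(*(k-p)),'C',C,C.mean(0))
ex=(C[0]+C[1]-C[2]-C[3]);th=np.degrees(np.arctan2(ex[1],ex[0]));print('yaw',th)
ty=-7.8
b=np.degrees(np.arctan2(*(k-p)[::-1]));print('bar',np.radians((ty-90)-b))
for f in np.linspace(b,ty-90-91.7,6):
    q=p+.155*np.array([np.cos(np.radians(f)),np.sin(np.radians(f))]);print(f,q)
to((*k,.18,b+180),(*k,.075,b+180))
E
```

```text
knob [ 0.57932067 -0.08617087] piv [0.63005211 0.05461249] 0.14964502180077016 C [[ 0.70720473  0.06055819]
 [ 0.67905073 -0.16078719]
 [ 0.44418275 -0.13116538]
 [ 0.47466934  0.091145  ]] [ 0.57627688 -0.03506235]
yaw -7.340140321870155
bar 0.20973071238884067
-109.8166846541527 [ 0.57750527 -0.09120874]
-125.75334772332215 [ 0.53948606 -0.07117619]
-141.69001079249162 [ 0.50842852 -0.04147447]
-157.62667386166106 [ 0.48671999 -0.0043867 ]
-173.56333693083053 [0.47602917 0.03723624]
-189.5 [0.47717784 0.08019487]
row [0.07, 0.321, 0.607] [0.0001, 0.0003, -0.4342]
row [0.071, 0.321, 1.132] [0.0001, 0.0003, -0.4342]
```

```bash
python3 -m inch '[[[0.065,0.34,0.55,0,0,-0.38,0.3],[0.065,0.34,0.55,0,0,-0.38,0.3],[0.065,0.34,0.55,0,0,-0.38,0.3],[0.065,0.34,0.55,0,0,-0.38,0.3],[0.065,0.34,0.55,0,0,-0.38,0.3],[0.065,0.34,0.55,0,0,-0.38,0.3],[0.065,0.34,0.55,0,0,-0.38,0.3],[0.065,0.34,0.55,0,0,-0.38,0.3],[0.065,0.34,0.55,0,0,-0.38,0.3]]]'; python3 - <<'E'
from h import *
d=snap('wrist','w3')
to((.577,-.09,.075,60))
E
```

```text
time_s: 2.95
ee_pos: [0.5775, -0.0924, 0.1908]
orientation: [[0.498, 0.867, -0.001], [0.867, -0.498, -0.0], [-0.001, -0.001, -1.0]]
force: [0.7, 0.5, 0.5]
width: 0.0296
grasp_force: 0.0
row [0.008, -0.008, 0.579] [-0.0003, 0.0003, 0.0]
```

View pics/w3.png

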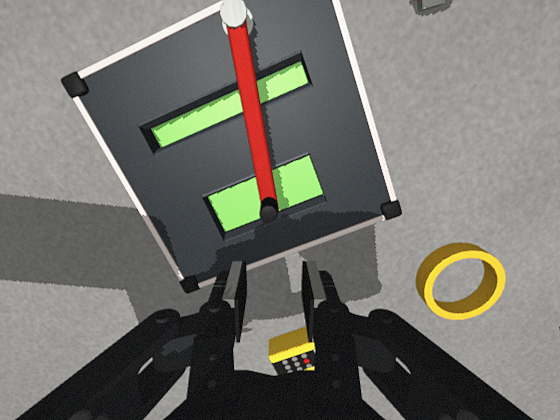

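The knob is at (268,210) and lines up with the middle of the fingers (column 273). I'll refine its position and compute the arc in tool axes.

```bash
python3 - <<'E'
from h import *
d=pickle.load(open('pics/w3.pkl','rb'))
print(plane(d,[268,210],.098),plane(d,[234,12],.078))
k=np.array([.577,-.09]);p=np.array([.628,.056])
print('down');to((*k,.076,60))
print('arc incl 7mm lead')
for f in (-118,-127,-136,-145,-154,-163,-172,-181,-187,-191.5):
    a=np.radians(f);q=p+.155*np.array([np.cos(a),np.sin(a)]);a+=np.pi;to((*q+.000*q,.076,max(f+180,-5)-0))
E
```

```text
[[ 0.57756017 -0.082785  ]] [[0.62922162 0.05669444]]
down
row [0.008, -0.008, 0.574] [-0.0003, 0.0003, 0.0]
arc incl 7mm lead
row [-0.007, -0.125, 0.575] [-0.0003, 0.0002, -0.0111]
row [-0.002, -0.246, 0.575] [-0.0003, 0.0003, 0.0389]
row [0.023, -0.365, 0.575] [-0.0003, 0.0003, 0.0889]
row [0.065, -0.479, 0.575] [-0.0002, 0.0003, 0.1389]
row [0.125, -0.585, 0.575] [-0.0002, 0.0003, 0.1889]
row [0.201, -0.68, 0.575] [-0.0002, 0.0004, 0.2389]
row [0.291, -0.762, 0.575] [-0.0002, 0.0004, 0.2889]
row [0.392, -0.83, 0.575] [-0.0001, 0.0004, 0.3389]
row [0.465, -0.865, 0.575] [-0.0001, 0.0004, 0.3611]
row [0.522, -0.887, 0.575] [-0.0001, 0.0004, 0.3611]
```

```bash
python3 -m inch '[[[0.008,0,0.3,0,0,0,0.3],[0.008,0,0.57,0,0,0,0.3],[0.008,0,0.57,0,0,0,0.3],[0.008,0,0.57,0,0,0,0.3]]]';  python3 -m inch '[[[-0.015,-0.12,0,0,0,0,0.3],[-0.01,-0.24,0,0,0,0.039,0.3],[0.015,-0.36,0,0,0,0.089,0.3],[0.057,-0.475,0,0,0,0.139,0.3],[0.117,-0.58,0,0,0,0.189,0.3],[0.193,-0.675,0,0,0,0.239,0.3],[0.283,-0.757,0,0,0,0.289,0.3],[0.384,-0.825,0,0,0,0.339,0.3],[0.457,-0.86,0,0,0,0.361,0.3],[0.457,-0.86,0,0,0,0.361,0.3]]]'; python3 - <<'E'
from h import *
s=monitor.observe();p=np.array([.628,.056]);q=np.array(s['ee_pos'][:2]);print(s['force'],np.hypot(*(q-p)),np.degrees(np.arctan2(*(q-p)[::-1])))
to((.475,.086,.076,-5),(.477,.090,.076,-5))
E
```

```text
time_s: 3.4
ee_pos: [0.5773, -0.0889, 0.0751]
orientation: [[0.497, 0.868, -0.006], [0.868, -0.497, 0.002], [-0.001, -0.006, -1.0]]
force: [-0.7, 0.6, 0.4]
width: 0.0298
grasp_force: 0.0
time_s: 4.4
ee_pos: [0.4771, 0.077, 0.0796]
orientation: [[0.997, -0.079, 0.005], [-0.079, -0.997, -0.0], [0.005, -0.0, -1.0]]
force: [0.9, -0.8, -0.0]
width: 0.0299
grasp_force: 0.0
[ 0.89985333 -0.82006229 -0.03035947] 0.1523809914699392 172.06363507014956
row [-0.014, -0.044, 0.018] [-0.0, -0.0017, 0.0025]
row [-0.006, -0.065, 0.018] [-0.0, -0.0017, 0.0025]
```

Now I'll nudge it on to the stop in small steps and watch the force.

```bash
python3 -m inch '[[[0,-0.03,0.01,0,0,0,0.3],[0,-0.055,0.01,0,0,0,0.3],[0,-0.055,0.01,0,0,0,0.3]]]'; python3 -m inch '[[[0,-0.02,0,0,0,0,0.3],[0,-0.02,0,0,0,0,0.3]]]';python3 -m inch '[[[0,-0.02,0,0,0,0,0.3],[0,-0.02,0,0,0,0,0.3]]]'
```

```text
time_s: 4.7
ee_pos: [0.4766, 0.0867, 0.0757]
orientation: [[0.997, -0.081, 0.001], [-0.081, -0.997, 0.0], [0.001, -0.0, -1.0]]
force: [0.3, -0.1, -1.0]
width: 0.0297
grasp_force: 0.0
time_s: 4.9
ee_pos: [0.4767, 0.0902, 0.0753]
orientation: [[0.997, -0.081, 0.0], [-0.081, -0.997, -0.001], [0.0, 0.001, -1.0]]
force: [0.5, -3.4, 1.8]
width: 0.0301
grasp_force: 1.7
time_s: 5.1
ee_pos: [0.4766, 0.0908, 0.0753]
orientation: [[0.997, -0.076, -0.001], [-0.076, -0.997, -0.007], [-0.001, 0.007, -1.0]]
force: [-1.8, -21.0, 2.9]
width: 0.0302
grasp_force: 10.3
```

Contact with the stop shows as 21 N. I'll lift off and look at the clear tray.

```bash
python3 -m inch '[[[0,0.06,0,0,0,0,0.3],[0,0.06,-0.25,0,0,0,0.3],[0.2,0.25,-0.5,0,0,0.01,0.3],[0.45,0.5,-0.75,0,0,0.01,0],[0.5,0.55,-1,0,0,0.01,-1],[0.5,0.55,-1,0,0,0.01,-1],[0.5,0.55,-1,0,0,0.01,-1],[0.5,0.55,-1,0,0,0.01,-1]]]'; python3 - <<'E'
from h import *
d=snap('wrist','w4')
for n,lo,hi,z in(('g22',(45,90,80),(75,255,255),.022),('g14',(45,90,80),(75,255,255),.014),('red',(0,150,60),(8,255,255),.068)):
  for c in blobs(mask(d,lo,hi),60):
    print(n,c.reshape(-1,2).mean(0).round(),np.round(rect(d,c,z),4))
to((.521,-.301,.20,-7.3))
E
```

```text
time_s: 5.9
ee_pos: [0.5683, -0.0238, 0.2765]
orientation: [[0.993, -0.114, 0.003], [-0.114, -0.993, 0.0], [0.003, -0.001, -1.0]]
force: [-0.3, 0.7, -0.3]
width: 0.0857
grasp_force: 0.0
g22 [321. 172.] [ 5.688000e-01 -8.610000e-02  1.171102e+02  4.491140e+01 -7.347700e+00]
g22 [249. 167.] [ 5.833000e-01  1.000000e-02  1.606151e+02  2.039890e+01 -7.597100e+00]
g14 [321. 172.] [ 5.671000e-01 -8.720000e-02  1.194679e+02  4.581550e+01 -7.347700e+00]
g14 [249. 167.] [ 5.819000e-01  1.090000e-02  1.638485e+02  2.080960e+01 -7.597100e+00]
red [200. 208.] [ 5.484000e-01  7.130000e-02  1.459995e+02  1.577220e+01 -9.396700e+00]
row [-0.068, 1.409, 0.372] [-0.0004, 0.0005, 0.0044]
```

View pics/w4.png

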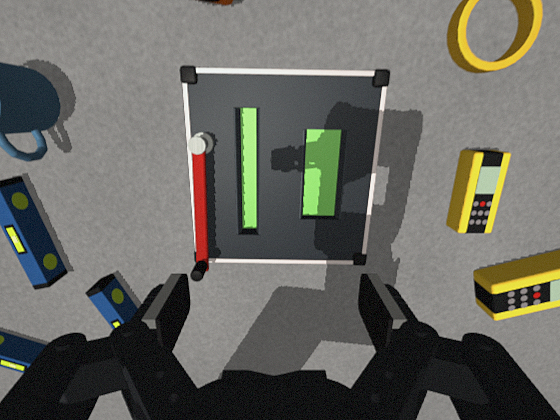

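The bar is parked with its knob at (197,270). Both slots measure their given sizes, and the measured beds are meter (0.569,−0.086) and level (0.582,0.011), yaw −7.6°. Next is the meter.

```bash
python3 -m inch '[[[-0.04,1,0.2,0,0,0.004,-1],[-0.04,1,0.2,0,0,0.004,-1],[-0.04,1,0.2,0,0,0.004,-1],[-0.04,1,0.2,0,0,0.004,-1]]]'; python3 -m inch '[[[-0.03,0.41,0.3,0,0,0,-1],[-0.03,0.41,0.3,0,0,0,-1],[-0.03,0.41,0.3,0,0,0,-1]]]'; python3 - <<'E'
from h import *
d=snap('wrist','w5');print(d['s']['ee_pos'])
for c in blobs(mask(d,(22,120,90),(35,255,255)),60):
    print(c.reshape(-1,2).mean(0).round(),np.round(rect(d,c,.034),4))
to((.521,-.301,.05,-7.3),(.521,-.301,.02,-7.3))
E
```

```text
time_s: 6.35
ee_pos: [0.5352, -0.2158, 0.2332]
orientation: [[0.992, -0.123, -0.005], [-0.123, -0.992, 0.004], [-0.005, -0.003, -1.0]]
force: [0.3, 0.4, -0.1]
width: 0.0854
grasp_force: 0.0
time_s: 6.65
ee_pos: [0.5168, -0.2982, 0.1697]
orientation: [[0.992, -0.129, -0.009], [-0.129, -0.992, 0.007], [-0.01, -0.006, -1.0]]
force: [-0.8, 0.8, -0.8]
width: 0.0851
grasp_force: 0.0
[ 0.51681866 -0.29823241  0.16974127]
[348. 353.] [  0.3213  -0.3597  63.168   13.9206 -79.9504]
[447. 330.] [  0.3408  -0.4727  22.9155  13.4783 -79.0848]
[335. 307.] [  0.3871  -0.3477  61.985   48.2199 -81.059 ]
[418. 286.] [  0.4024  -0.4374  71.963   48.0237 -80.6456]
[295. 194.] [  0.5191  -0.3177 111.7726  11.0945  -5.8704]
[258. 195.] [  0.5231  -0.2819 112.7594  11.7236  -6.9356]
[246.  11.] [ 0.6777 -0.2967 67.9035 15.6802 82.5232]
row [0.023, 0.024, 0.607] [-0.0019, 0.0027, -0.0004]
row [0.025, 0.025, 0.756] [-0.0019, 0.0027, -0.0004]
```

```bash
python3 -m inch '[[[0.024,0.02,0.25,0,0.0027,0,-1],[0.024,0.02,0.5,0,0.0027,0,-1],[0.024,0.02,0.70,0,0.0027,0,-1],[0.024,0.02,0.77,0,0.0027,0,-1],[0.024,0.02,0.77,0,0.0027,0,-1],[0.024,0.02,0.77,0,0.0027,0,1],[0.024,0.02,0.77,0,0.0027,0,1],[0.024,0.02,0.77,0,0.0027,0,1],[0.024,0.02,0.77,0,0.0027,0,1],[0.024,0.02,0.77,0,0.0027,0,1]]]';python3 -m inch '[[[0,0,0,0,0,0,1]]]'
```

```text
time_s: 7.7
ee_pos: [0.5271, -0.3029, 0.025]
orientation: [[0.992, -0.125, 0.012], [-0.125, -0.992, -0.004], [0.013, 0.002, -1.0]]
force: [0.2, 1.9, 5.3]
width: 0.0457
grasp_force: 61.8
time_s: 7.8
ee_pos: [0.5271, -0.303, 0.0249]
orientation: [[0.992, -0.125, 0.012], [-0.125, -0.992, -0.004], [0.013, 0.002, -1.0]]
force: [0.8, 1.1, 4.7]
width: 0.046
grasp_force: 61.8
```

Gripped, but a little high and 6 mm off along x, so I'll regrip lower.

```bash
python3 -m inch '[[[0,0,0,0,0,0,-0.5],[0,0,0,0,0,0,-0.5],[0,0,0,0,0,0,-0.5]]]'; python3 - <<'E'
from h import *
to((.521,-.300,.015,-6.8))
E
```

```text
time_s: 8.1
ee_pos: [0.5257, -0.3021, 0.0226]
orientation: [[0.992, -0.125, 0.009], [-0.125, -0.992, -0.002], [0.009, 0.0, -1.0]]
force: [0.4, 0.5, -0.3]
width: 0.0644
grasp_force: 0.0
row [-0.025, -0.008, 0.038] [0.0001, -0.0029, -0.0022]
```

```bash
python3 -m inch '[[[-0.025,-0.008,0.038,0,-0.003,-0.002,-0.5],[-0.025,-0.008,0.038,0,-0.003,-0.002,-0.5],[-0.025,-0.008,0.038,0,-0.003,-0.002,-0.5]]]';python3 -m inch '[[[0,0,0,0,0,0,1],[0,0,0,0,0,0,1],[0,0,0,0,0,0,1],[0,0,0,0,0,0,1],[0,0,0,0,0,0,1]]]'; python3 - <<'E'
from h import *
s=monitor.observe();print(s['orientation'])
to((*s['ee_pos'][:2],.12,-7.6),(.5688,-.0861,.12,-7.6))
E
```

```text
time_s: 8.4
ee_pos: [0.5204, -0.2993, 0.0138]
orientation: [[0.993, -0.119, -0.002], [-0.119, -0.993, 0.001], [-0.002, -0.001, -1.0]]
force: [0.8, -0.7, 0.4]
width: 0.0641
grasp_force: 0.0
time_s: 8.9
ee_pos: [0.5212, -0.3001, 0.0147]
orientation: [[0.993, -0.119, -0.0], [-0.119, -0.993, -0.001], [-0.0, 0.001, -1.0]]
force: [0.8, -0.1, 2.6]
width: 0.0469
grasp_force: 64.5
[[ 9.92908420e-01 -1.18881577e-01 -1.99599712e-04]
 [-1.18881677e-01 -9.92908249e-01 -5.96203826e-04]
 [-1.27306549e-04  6.15704547e-04 -9.99999802e-01]]
row [-0.0, 0.0, -0.526] [0.0002, 0.0, 0.0043]
row [0.109, -1.09, -0.527] [0.0002, 0.0, 0.0043]
```

```bash
python3 -m inch '[[[0,0,-0.2,0,0,0,1],[0,-0.2,-0.45,0,0,0.004,1],[0.05,-0.45,-0.5,0,0,0.004,1],[0.08,-0.7,-0.5,0,0,0.004,1],[0.1,-0.95,-0.5,0,0,0.004,1],[0.1,-1,-0.5,0,0,0.004,1],[0.1,-1,-0.5,0,0,0.004,1],[0.1,-1,-0.5,0,0,0.004,1]]]'; python3 - <<'E'
from h import *
d=snap('wrist','w6');s=d['s'];print(s['width'])
z=s['ee_pos'][2]+.0193;T=np.eye(4);T[:3,:3]=s['orientation'];T[:3,3]=s['ee_pos'];Ti=np.linalg.inv(T)
for c in blobs(mask(d,(22,120,90),(35,255,255)),60):
    p=plane(d,c.reshape(-1,2),z);t=(np.c_[p,np.full(len(p),z),np.ones(len(p))]@Ti.T)*1000;print(c.reshape(-1,2).mean(0),t.min(0).round(1),t.max(0).round(1))
for c in blobs(mask(d,(45,90,80),(75,255,255)),60): print('g',np.round(rect(d,c,.022),4))
to((.5688,-.0861,.09,-7.6),(.5688,-.0861,.036,-7.6))
E
```

```text
time_s: 9.7
ee_pos: [0.5642, -0.103, 0.114]
orientation: [[0.992, -0.13, -0.002], [-0.13, -0.992, 0.0], [-0.002, 0.0, -1.0]]
force: [-0.8, -1.6, -2.2]
width: 0.0466
grasp_force: 64.0
0.04663792599341967
[548.17647059 417.39215686] [ -81.9  149.3  -19.1 1000. ] [ -77.9  162.7  -19.1 1000. ]
[535.35602094 360.11518325] [ -61.3  115.2  -19.2 1000. ] [ -20.8  155.1  -19.1 1000. ]
[235.86448598 272.09813084] [ -45.8  -24.6  -19.4 1000. ] [  59.4  -11.5  -19.2 1000. ]
[311.57611241 271.73067916] [ -45.1    9.1  -19.4 1000. ] [  59.9   22.6  -19.2 1000. ]
[518.92857143  20.76190476] [ 109.9   72.   -19.5 1000. ] [ 121.6  102.2  -19.5 1000. ]
g [ 0.613  -0.092  45.554  25.8808 82.613 ]
g [ 5.845000e-01  1.040000e-02  1.596525e+02  1.414720e+01 -7.387100e+00]
row [0.01, -0.091, 0.12] [0.0001, 0.0005, 0.0004]
row [0.011, -0.092, 0.39] [0.0001, 0.0005, 0.0004]
```

View pics/w6.png

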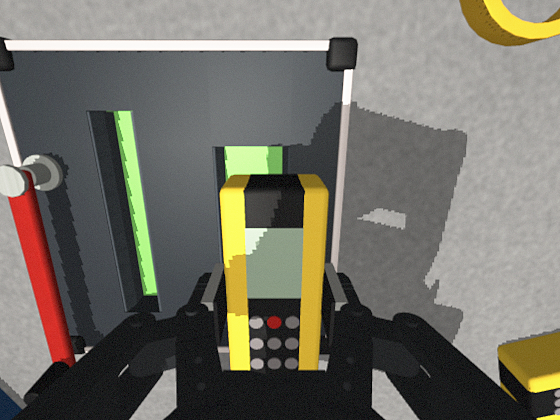

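The held meter's front end is at row 176, about 57 mm ahead of the TCP, so it is centred in the grip to about 1 mm. The slot's far edge agrees with the earlier fix. I'll lower it in.

```bash
python3 -m inch '[[[0.01,-0.09,0.05,0,0,0,1],[0.01,-0.09,0.15,0,0,0,1],[0.01,-0.09,0.15,0,0,0,1],[0.01,-0.09,0.15,0,0,0,1]]]'; python3 - <<'E'
from h import *
to((.5685,-.0861,.037,-7.6))
E
```

```text
time_s: 10.15
ee_pos: [0.5686, -0.0873, 0.0841]
orientation: [[0.991, -0.133, -0.002], [-0.133, -0.991, 0.0], [-0.002, -0.0, -1.0]]
force: [0.7, 0.4, -1.2]
width: 0.0469
grasp_force: 63.9
row [-0.001, -0.006, 0.235] [-0.0, 0.0007, -0.0003]
```

```bash
python3 -m inch '[[[0,-0.006,0.09,0,0,0,1],[0,-0.006,0.14,0,0,0,1],[0,-0.006,0.17,0,0,0,1]]]'; python3 -m inch '[[[0,0,0.03,0,0,0,1],[0,0,0.06,0,0,0,1],[0,0,0.06,0,0,0,1]]]'
```

```text
time_s: 10.45
ee_pos: [0.5693, -0.0859, 0.0504]
orientation: [[0.991, -0.132, -0.001], [-0.132, -0.991, -0.001], [-0.0, 0.001, -1.0]]
force: [-1.8, -4.9, 3.5]
width: 0.0468
grasp_force: 64.6
time_s: 10.75
ee_pos: [0.5703, -0.0857, 0.0388]
orientation: [[0.991, -0.132, 0.002], [-0.132, -0.991, -0.001], [0.002, 0.001, -1.0]]
force: [1.7, -2.0, -1.7]
width: 0.0468
grasp_force: 64.2
```

```bash
python3 -m inch '[[[0,0,0.01,0,0,0,1],[0,0,0.015,0,0,0,1],[0,0,0.015,0,0,0,1]]]'; python3 -m inch '[[[0,0,0.02,0,0,0,1],[0,0,0.02,0,0,0,1]]]'
```

```text
time_s: 11.05
ee_pos: [0.5703, -0.0856, 0.0377]
orientation: [[0.991, -0.131, 0.002], [-0.131, -0.991, -0.001], [0.002, 0.001, -1.0]]
force: [-2.0, -2.8, 11.5]
width: 0.0465
grasp_force: 72.6
time_s: 11.25
ee_pos: [0.5704, -0.0857, 0.0374]
orientation: [[0.991, -0.131, 0.003], [-0.131, -0.991, -0.002], [0.003, 0.001, -1.0]]
force: [-7.5, -2.1, 36.7]
width: 0.0466
grasp_force: 87.9
```

The bottom is reached at the expected height (meter underside about 22.7 mm). I'll release, then press down with shut fingers to check the seating.

```bash
python3 -m inch '[[[0,0,-0.02,0,0,0,1],[0,0,-0.02,0,0,0,-0.5],[0,0,-0.02,0,0,0,-0.5],[0,0,-0.02,0,0,0,-0.5],[0,0,-0.25,0,0,0,-0.5],[0,0,-0.25,0,0,0,1],[0,0,-0.25,0,0,0,1],[0,0,-0.25,0,0,0,1],[0,0,-0.25,0,0,0,1],[0,0,-0.25,0,0,0,1]]]'; python3 -m inch '[[[0,0,0.06,0,0,0,1],[0,0,0.12,0,0,0,1],[0,0,0.145,0,0,0,1],[0,0,0.145,0,0,0,1]]]'
```

```text
time_s: 12.25
ee_pos: [0.5684, -0.0846, 0.0806]
orientation: [[0.991, -0.131, -0.003], [-0.131, -0.991, 0.001], [-0.003, -0.0, -1.0]]
force: [0.1, -0.2, 0.1]
width: 0.0001
grasp_force: 0.0
time_s: 12.65
ee_pos: [0.5692, -0.0849, 0.0559]
orientation: [[0.991, -0.131, -0.0], [-0.131, -0.991, -0.0], [-0.0, 0.001, -1.0]]
force: [-6.6, 1.3, 31.2]
width: 0.0002
grasp_force: 15.5
```

The meter is home: its top is at 55.9 mm under 31 N. Next is the level.

```bash
python3 -m inch '[[[0,0,-0.25,0,0,0,0],[0,-0.2,-0.5,0,0,0,-0.3],[-0.1,-0.45,-0.6,0,0,-0.03,-0.3],[-0.2,-0.7,-0.6,0,0,-0.07,-0.3],[-0.3,-0.95,-0.6,0,0,-0.07,-0.3],[-0.3,-1,-0.6,0,0,-0.07,-0.3],[-0.3,-1,-0.6,0,0,-0.07,-0.3]]]'; python3 - <<'E'
from h import *
to((.515,.335,.17,5.2))
E
```

```text
time_s: 13.35
ee_pos: [0.5339, 0.1254, 0.1715]
orientation: [[0.996, 0.093, -0.003], [0.093, -0.996, 0.001], [-0.003, -0.002, -1.0]]
force: [-0.6, -0.1, -0.0]
width: 0.0555
grasp_force: 0.0
row [0.004, -1.052, 0.009] [-0.0005, 0.001, 0.0009]
```

```bash
python3 -m inch '[[[0,-0.25,0,0,0,0,-0.3],[0,-0.5,0,0,0,0,-0.3],[0,-0.75,0,0,0,0,-0.3],[0,-1,0,0,0,0,-0.3],[0,-1,0,0,0,0,-0.3],[0,-1,0,0,0,0,-0.3],[0,-1,0,0,0,0,-0.3]]]'; python3 - <<'E'
from h import *
d=snap('wrist','w7');print(d['s']['ee_pos'])
for c in blobs(mask(d,(100,120,50),(118,255,255)),60):
    print(c.reshape(-1,2).mean(0).round(),np.round(rect(d,c,.042),4))
for c in blobs(mask(d,(22,120,90),(38,255,255)),30):
    print('y',c.reshape(-1,2).mean(0).round(),np.round(rect(d,c,.042),4))
E
```

```text
time_s: 14.05
ee_pos: [0.5183, 0.319, 0.1715]
orientation: [[0.996, 0.087, -0.003], [0.087, -0.996, -0.001], [-0.003, 0.001, -1.0]]
force: [0.4, -0.1, -0.4]
width: 0.0556
grasp_force: 0.0
[0.51834607 0.31895058 0.17153027]
[219. 361.] [ 0.3217  0.3648 48.2676 16.5481 11.3667]
[130. 311.] [  0.387    0.4659  26.3308  14.058  -79.1428]
[326. 328.] [  0.3764   0.2463 116.8219  13.4323  17.1627]
[254. 184.] [  0.5305   0.3394 143.6429  23.9976   5.1544]
y [333. 341.] [ 0.3641  0.2371 37.1535  8.3093 18.1186]
y [253. 191.] [ 0.5303  0.3399 35.9883  9.8517  5.5913]
```

View pics/w7.png

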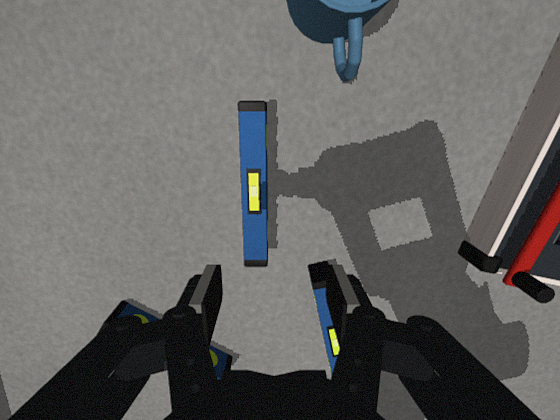

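The target level is at (254,187), centre (0.5305,0.3395) at 5.2°, and it stands clear of the others.

```bash
python3 - <<'E'
from h import *
to((.5305,.3395,.06,5.2))
E
python3 -m inch '[[[0.07,-0.095,0.2,0,0,0,-0.3],[0.07,-0.095,0.4,0,0,0,-0.3],[0.07,-0.095,0.56,0,0,0,-0.3],[0.07,-0.095,0.56,0,0,0,-0.3],[0.07,-0.095,0.56,0,0,0,-0.3]]]'; python3 - <<'E'
from h import *
to((.5305,.3395,.025,5.2))
E
```

```text
row [0.07, -0.099, 0.559] [0.0002, 0.0008, -0.0015]
time_s: 14.6
ee_pos: [0.531, 0.3393, 0.0605]
orientation: [[0.996, 0.086, -0.002], [0.086, -0.996, -0.0], [-0.002, 0.0, -1.0]]
force: [0.1, 0.6, 0.8]
width: 0.0552
grasp_force: 0.0
row [-0.002, -0.001, 0.177] [0.0001, 0.0006, -0.0015]
```

```bash
python3 -m inch '[[[0,0,0.177,0,0.0005,-0.001,-0.3],[0,0,0.177,0,0.0005,-0.001,-0.3],[0,0,0.177,0,0.0005,-0.001,-0.3],[0,0,0.177,0,0.0005,-0.001,1],[0,0,0.177,0,0.0005,-0.001,1],[0,0,0.177,0,0.0005,-0.001,1],[0,0,0.177,0,0.0005,-0.001,1],[0,0,0.177,0,0.0005,-0.001,1]]]'; python3 - <<'E'
from h import *
s=monitor.observe()
to((*s['ee_pos'][:2],.17,5.2),(.5819,.0109,.17,-7.6))
E
```

```text
time_s: 15.4
ee_pos: [0.5317, 0.341, 0.0273]
orientation: [[0.996, 0.091, 0.004], [0.091, -0.996, 0.001], [0.004, -0.001, -1.0]]
force: [-1.0, -1.5, 6.2]
width: 0.0224
grasp_force: 58.4
row [0.003, -0.001, -0.713] [-0.0002, -0.0012, 0.0002]
row [0.102, 1.666, -0.714] [-0.0004, -0.0012, 0.0713]
```

```bash
python3 -m inch '[[[0,0,-0.25,0,0,0,1],[0,0.05,-0.5,0,0,0,1],[0,0.25,-0.7,0,0,0.02,1],[0.03,0.5,-0.72,0,0,0.04,1],[0.06,0.75,-0.72,0,0,0.07,1],[0.06,0.95,-0.72,0,0,0.07,1],[0.06,0.95,-0.72,0,0,0.07,1]]]';  python3 - <<'E'
from h import *
to((.5829,.0109,.17,-7.6))
E
```

```text
time_s: 16.1
ee_pos: [0.5607, 0.1471, 0.1699]
orientation: [[0.991, -0.134, 0.002], [-0.134, -0.991, -0.002], [0.002, 0.002, -1.0]]
force: [-0.1, 0.5, -1.3]
width: 0.0229
grasp_force: 59.6
row [0.201, 0.66, 0.001] [0.0005, -0.0007, -0.0006]
```

```bash
python3 -m inch '[[[0.06,0.22,0,0,0,0,1],[0.14,0.45,0,0,0,0,1],[0.2,0.66,0,0,0,0,1],[0.2,0.66,0,0,0,0,1],[0.2,0.66,0,0,0,0,1]]]';  python3 - <<'E'
from h import *
d=snap('wrist','w8');s=d['s']
z=s['ee_pos'][2]+.0147;T=np.eye(4);T[:3,:3]=s['orientation'];T[:3,3]=s['ee_pos'];Ti=np.linalg.inv(T)
for n,lo,hi in(('b',(100,120,50),(118,255,255)),('y',(22,120,90),(38,255,255))):
  for c in blobs(mask(d,lo,hi),60):
    p=plane(d,c.reshape(-1,2),z);t=(np.c_[p,np.full(len(p),z),np.ones(len(p))]@Ti.T)*1000;print(n,c.reshape(-1,2).mean(0),t.min(0).round(1)[:2],t.max(0).round(1)[:2])
for c in blobs(mask(d,(45,90,80),(75,255,255)),60): print('g',np.round(rect(d,c,.014),4))
to((.5829,.0109,.075,-7.6))
E
```

```text
time_s: 16.6
ee_pos: [0.5823, 0.016, 0.1692]
orientation: [[0.991, -0.131, 0.0], [-0.131, -0.991, 0.001], [0.0, -0.001, -1.0]]
force: [0.2, 0.8, -1.7]
width: 0.0225
grasp_force: 59.7
b [160.53703704 412.7962963 ] [-88.1 -74.5] [-73.7 -62.4]
b [ 10.59459459 410.62162162] [ -88.4 -163.8] [ -74. -145.]
b [ 97.85849057 349.93396226] [ -50.  -109.6] [-23.7 -83.6]
b [273.67522936 256.06972477] [-54.1 -13. ] [70.9 10.8]
y [273.17901235 293.51851852] [-21.   -6.1] [16.2  3.6]
y [408.44890511 202.17153285] [14.2 52.1] [70.9 62.4]
y [364.72284644 204.46067416] [14.1 34.9] [70.9 44.8]
g [ 0.6232 -0.0966 47.9068  2.8723 82.5646]
row [0.009, 0.031, 0.471] [-0.0003, 0.0001, 0.0011]
```

View pics/w8.png

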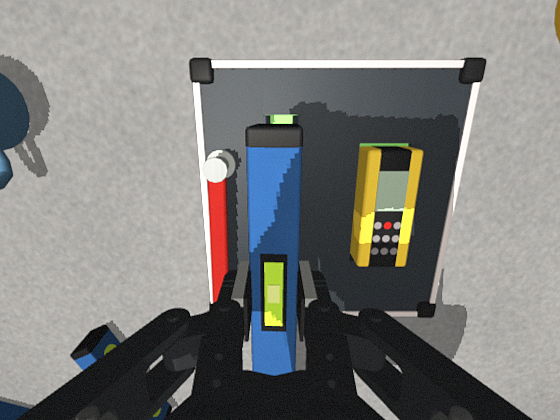

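The level is held centred, with its front end at (274,130) and an offset of about −1.5 mm. The meter sits seated at (390,205). Next I'll lower the level.

```bash
python3 -m inch '[[[0.01,0.027,0.15,0,0,0,1],[0.01,0.027,0.35,0,0,0,1],[0.01,0.027,0.42,0,0,0,1],[0.01,0.027,0.42,0,0,0,1],[0.01,0.027,0.42,0,0,0,1]]]';  python3 - <<'E'
from h import *
to((.5834,.0107,.043,-7.6))
E
```

```text
time_s: 17.15
ee_pos: [0.5843, 0.0119, 0.0858]
orientation: [[0.992, -0.127, 0.001], [-0.127, -0.992, 0.0], [0.001, -0.0, -1.0]]
force: [-0.1, -0.4, -1.8]
width: 0.0226
grasp_force: 59.7
row [-0.004, 0.007, 0.214] [-0.0001, -0.0005, 0.0018]
```

```bash
python3 -m inch '[[[-0.004,0.007,0.06,0,0,0.0018,1],[-0.004,0.007,0.09,0,0,0.0018,1],[-0.004,0.007,0.12,0,0,0.0018,1]]]'; python3 -m inch '[[[0,0,0.03,0,0,0,1],[0,0,0.06,0,0,0,1],[0,0,0.08,0,0,0,1],[0,0,0.08,0,0,0,1]]]'
```

```text
time_s: 17.45
ee_pos: [0.5831, 0.0098, 0.0612]
orientation: [[0.991, -0.134, 0.002], [-0.134, -0.991, 0.0], [0.002, -0.001, -1.0]]
force: [0.1, 4.1, 1.3]
width: 0.0227
grasp_force: 60.1
time_s: 17.85
ee_pos: [0.5837, 0.0095, 0.045]
orientation: [[0.991, -0.133, 0.002], [-0.133, -0.991, -0.0], [0.002, -0.0, -1.0]]
force: [1.6, -0.1, -0.7]
width: 0.0222
grasp_force: 59.8
```

```bash
python3 -m inch '[[[0,0,0.01,0,0,0,1],[0,0,0.02,0,0,0,1],[0,0,0.02,0,0,0,1]]]'; python3 -m inch '[[[0,0,0.01,0,0,0,1],[0,0,0.01,0,0,0,1]]]'
```

```text
time_s: 18.15
ee_pos: [0.5834, 0.0095, 0.0413]
orientation: [[0.991, -0.134, 0.002], [-0.134, -0.991, -0.0], [0.002, -0.0, -1.0]]
force: [1.6, -0.6, 3.1]
width: 0.0227
grasp_force: 60.1
time_s: 18.35
ee_pos: [0.5834, 0.0095, 0.0412]
orientation: [[0.991, -0.134, 0.002], [-0.134, -0.991, -0.0], [0.002, -0.0, -1.0]]
force: [-1.8, -0.2, 15.6]
width: 0.0225
grasp_force: 61.5
```

```bash
python3 -m inch '[[[0,0,-0.01,0,0,0,0.1],[0,0,-0.01,0,0,0,0.1],[0,0,-0.01,0,0,0,0.1],[0,0,-0.2,0,0,0,0.1],[0,0,-0.2,0,0,0,1],[0,0,-0.2,0,0,0,1],[0,0,-0.2,0,0,0,1],[0,0,-0.2,0,0,0,1]]]'; python3 -m inch '[[[0,0,0.06,0,0,0,1],[0,0,0.1,0,0,0,1],[0,0,0.125,0,0,0,1],[0,0,0.125,0,0,0,1]]]'
```

```text
time_s: 19.15
ee_pos: [0.5818, 0.0098, 0.078]
orientation: [[0.991, -0.134, -0.002], [-0.134, -0.991, 0.001], [-0.002, -0.0, -1.0]]
force: [-0.4, -1.6, 0.1]
width: 0.0002
grasp_force: 0.0
time_s: 19.55
ee_pos: [0.5819, 0.0098, 0.056]
orientation: [[0.991, -0.133, -0.001], [-0.133, -0.991, 0.0], [-0.001, -0.0, -1.0]]
force: [-5.0, 0.5, 20.3]
width: 0.0003
grasp_force: 10.3
```

Both tools are home, each top at 56 mm. Next I'll swing the bar back.

```bash
python3 - <<'E'
from h import *
to((.4758,.083,.16,-5),(.4758,.083,.076,-5))
E
python3 -m inch '[[[0,0,-0.25,0,0,0,1],[-0.1,-0.05,-0.5,0,0,0,0.3],[-0.35,-0.2,-0.55,0,0,0,0.3],[-0.57,-0.4,-0.55,0,0,-0.01,0.3],[-0.57,-0.43,-0.55,0,0,-0.015,0.3],[-0.57,-0.43,-0.55,0,0,-0.015,0.3],[-0.57,-0.43,-0.55,0,0,-0.015,0.3]]]'; python3 - <<'E'
from h import *
d=snap('wrist','w9')
to((.4758,.083,.076,-5))
E
```

```text
row [-0.576, -0.292, -0.519] [-0.0, 0.0004, -0.0148]
row [-0.575, -0.292, -0.099] [-0.0, 0.0004, -0.0148]
time_s: 20.25
ee_pos: [0.4814, 0.1104, 0.1636]
orientation: [[0.996, -0.086, 0.001], [-0.086, -0.996, -0.0], [0.001, 0.0, -1.0]]
force: [0.7, -0.4, 0.0]
width: 0.0299
grasp_force: 0.0
row [-0.021, 0.136, 0.438] [0.0, -0.0004, 0.0001]
```

View pics/w9.png

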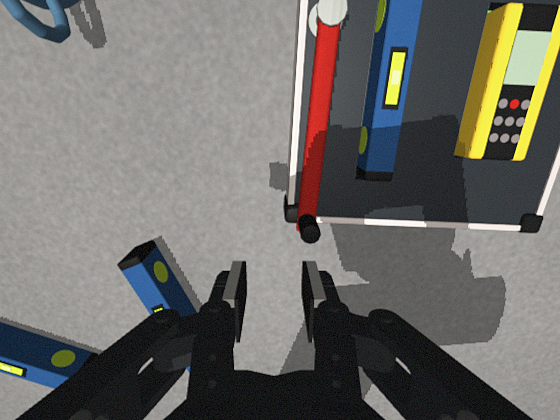

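The bar is still parked, knob at (309,228), and both tools are flat in the tray. I'm about 27 mm to the knob's left, so I'll correct that and then descend.

```bash
python3 -m inch '[[[-0.021,0.136,0,0,0,0,0.3],[-0.021,0.136,0,0,0,0,0.3],[-0.021,0.136,0.22,0,0,0,0.3],[-0.021,0.136,0.438,0,0,0,0.3],[-0.021,0.136,0.438,0,0,0,0.3],[-0.021,0.136,0.438,0,0,0,0.3]]]'; python3 - <<'E'
from h import *
d=pickle.load(open('pics/w9.pkl','rb'));print(plane(d,[309,226],.098))
p=np.array([.6285,.056])
for f in (-178,-168,-158,-148,-138,-128,-118,-109,-100,-96):
    a=np.radians(f);q=p+.155*np.array([np.cos(a),np.sin(a)]);to((*q,.076,min(f+180,65)))
E
```

```text
time_s: 20.9
ee_pos: [0.475, 0.083, 0.0758]
orientation: [[0.996, -0.088, -0.002], [-0.088, -0.996, 0.0], [-0.002, -0.0, -1.0]]
force: [0.1, 0.2, 1.3]
width: 0.0298
grasp_force: 0.0
[[0.48328296 0.08467074]]
row [0.008, 0.162, -0.001] [-0.0001, 0.0005, -0.0392]
row [0.036, 0.294, -0.001] [-0.0002, 0.0005, -0.0948]
row [0.086, 0.419, -0.001] [-0.0002, 0.0005, -0.1503]
row [0.158, 0.534, -0.002] [-0.0003, 0.0005, -0.2059]
row [0.249, 0.634, -0.002] [-0.0003, 0.0005, -0.2614]
row [0.355, 0.717, -0.002] [-0.0003, 0.0005, -0.317]
row [0.475, 0.781, -0.002] [-0.0004, 0.0004, -0.3725]
row [0.59, 0.819, -0.002] [-0.0004, 0.0004, -0.3892]
row [0.71, 0.839, -0.003] [-0.0004, 0.0004, -0.3892]
row [0.764, 0.842, -0.003] [-0.0004, 0.0004, -0.3892]
```

```bash
python3 -m inch '[[[0.008,0.16,0,0,0,-0.039,0.3],[0.036,0.29,0,0,0,-0.085,0.3],[0.086,0.42,0,0,0,-0.13,0.3],[0.158,0.534,0,0,0,-0.177,0.3],[0.249,0.634,0,0,0,-0.225,0.3],[0.355,0.717,0,0,0,-0.272,0.3],[0.475,0.781,0,0,0,-0.32,0.3],[0.59,0.819,0,0,0,-0.367,0.3],[0.68,0.837,0,0,0,-0.389,0.3],[0.68,0.837,0,0,0,-0.389,0.3]]]'; python3 - <<'E'
from h import *
s=monitor.observe();p=np.array([.6285,.056]);q=np.array(s['ee_pos'][:2]);print(np.hypot(*(q-p)),np.degrees(np.arctan2(*(q-p)[::-1])))
for f in (-98,-96,-94,-92):
    a=np.radians(f);q=p+.155*np.array([np.cos(a),np.sin(a)]);to((*q,.076,65))
E
```

```text
time_s: 21.9
ee_pos: [0.6004, -0.0973, 0.0804]
orientation: [[0.423, 0.906, 0.01], [0.906, -0.423, -0.003], [0.001, 0.011, -1.0]]
force: [0.3, 0.9, 0.8]
width: 0.0298
grasp_force: 0.0
0.15580921400075495 -100.38334512576066
row [0.013, 0.03, 0.022] [0.0035, -0.0005, -0.0002]
row [0.021, 0.055, 0.023] [0.0035, -0.0005, -0.0002]
row [0.03, 0.081, 0.023] [0.0035, -0.0005, -0.0002]
row [0.04, 0.106, 0.023] [0.0035, -0.0005, -0.0002]
```

```bash
python3 -m inch '[[[0.013,0.03,0.01,0,0,0,0.3],[0.02,0.055,0.01,0,0,0,0.3],[0.02,0.055,0.01,0,0,0,0.3]]]';python3 -m inch '[[[0.008,0.02,0,0,0,0,0.3],[0.008,0.02,0,0,0,0,0.3]]]';python3 -m inch '[[[0.008,0.02,0,0,0,0,0.3],[0.008,0.02,0,0,0,0,0.3]]]'
```

```text
time_s: 22.2
ee_pos: [0.6076, -0.0959, 0.0751]
orientation: [[0.422, 0.906, 0.001], [0.906, -0.422, -0.0], [0.001, 0.001, -1.0]]
force: [-0.2, -0.2, 0.1]
width: 0.0301
grasp_force: 0.0
time_s: 22.4
ee_pos: [0.6119, -0.0962, 0.0745]
orientation: [[0.422, 0.907, 0.001], [0.907, -0.422, 0.0], [0.001, 0.001, -1.0]]
force: [-1.0, 1.0, -0.4]
width: 0.0297
grasp_force: 0.0
time_s: 22.6
ee_pos: [0.6154, -0.0964, 0.0742]
orientation: [[0.422, 0.907, -0.001], [0.907, -0.422, 0.001], [0.0, -0.002, -1.0]]
force: [-2.3, -0.4, 0.2]
width: 0.0298
grasp_force: 0.9
```

```bash
python3 -m inch '[[[0.005,0.012,0,0,0,0,0.3],[0.005,0.012,0,0,0,0,0.3]]]';python3 -m inch '[[[0.004,0.01,0,0,0,0,0.3],[0.004,0.01,0,0,0,0,0.3]]]'
```

```text
time_s: 22.8
ee_pos: [0.6155, -0.0962, 0.0739]
orientation: [[0.422, 0.907, -0.007], [0.907, -0.422, 0.002], [-0.001, -0.007, -1.0]]
force: [-5.6, 0.6, 3.9]
width: 0.0298
grasp_force: 2.8
time_s: 23.0
ee_pos: [0.6157, -0.096, 0.0737]
orientation: [[0.421, 0.907, -0.011], [0.907, -0.421, 0.002], [-0.002, -0.011, -1.0]]
force: [-9.1, 0.8, 4.6]
width: 0.0301
grasp_force: 4.2
```

The stop is reached: the angle matches 0 and the force rises with no motion. I'll back off, lift and check.

```bash
python3 -m inch '[[[0.004,0.012,0,0,0,0,0.3],[0.004,0.012,0,0,0,0,0.3],[-0.02,-0.045,0,0,0,0,0.3],[-0.02,-0.045,0,0,0,0,0.3],[-0.02,-0.045,-0.25,0,0,0,0.3],[-0.02,-0.045,-0.5,0,0,0,0.3],[-0.1,-0.045,-0.75,0,0,0,0.3],[-0.2,-0.045,-0.9,0,0,0,0.3],[-0.2,-0.045,-0.9,0,0,0,0.3],[-0.2,-0.045,-0.9,0,0,0,0.3]]]'; python3 - <<'E'
from h import *
d=snap('wrist','w10')
for c in blobs(mask(d,(0,150,60),(8,255,255)),60):
    print(np.round(rect(d,c,.068),4))
E
```

```text
time_s: 24.0
ee_pos: [0.5966, -0.13, 0.2556]
orientation: [[0.423, 0.906, 0.004], [0.906, -0.423, -0.001], [0.001, 0.004, -1.0]]
force: [-0.5, -0.4, -0.2]
width: 0.03
grasp_force: 0.0
[ 6.184000e-01 -2.010000e-02  1.457157e+02  1.571530e+01  8.264740e+01]
```

View pics/w10.png

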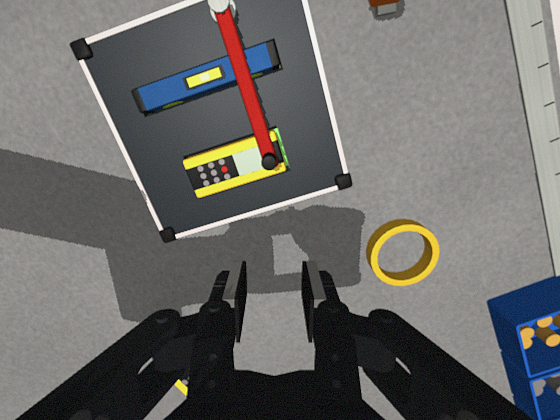

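The bar lies across both seated tools at 82.6°, which is angle 0 against a tray yaw of −7.5°. The gripper is clear of everything.

```bash
python3 -c "
from station import workorder
print(workorder.sign_off())"
```

```text
the job is handed in; nothing more can be done
None
```

The laser distance meter and the small spirit level are pressed fully home in their cutouts, the hold-down bar is back at its stop across both, and I handed the job in at about 24 s.

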